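# Set up the folding T-rest for honing

### The job

Two folding rests are screwed to the bench, both folded down. Set up the one whose arm ends in a T-shaped crossbar: swing its arm up and over past upright until it leans back on its stop and stays there by itself, then let go. Leave the other rest, the one whose arm ends in a ball, folded down.

Things in the scene. Friction and masses are not known exactly. Their poses are not given: they have to be found in the camera images.
- t_arm (a joint): Angle of the dark steel arm of the T-rest: 0 = folded down, level; 1.57 = upright; 1.92 = leaning 20 degrees back past upright on its stop. The hinge is free: let go below about 1.57 the arm (0.28 to 0.46 kg) falls back to 0, beyond it falls on to the stop and stays. The stand (dark steel base plate 100 x 70 x 8 mm with two 78 mm high cheeks round the pivot) is fixed to the bench and does not move.
- t_arm_end (a point): Centre of the T-rest's crossbar, a round level dark steel bar of 14 mm diameter and 104 mm length, parallel to the pivot, 52 mm to each side of the arm. It lies at the arm's far end, 130 mm from the pivot, 45 mm above the bench when folded. The arm is a flat bar 18 mm wide, 8 mm thick, so 43 mm of the crossbar is free on each side of it. The point's x axis points along the arm away from the pivot, y along the crossbar.
- t_arm_pivot (a point): Middle of the T-rest's pivot, 45 mm above the bench; fixed. Its x axis is level and points from the pivot to where the crossbar lies when folded (away from the robot, within 23 degrees); y is the pivot axis, z is up. The arm swings in the x-z plane of this point, from +x up over z to 20 degrees beyond z towards -x.
- ball_arm (a joint): Angle of the arm of the other rest, alike but with a dark steel ball of 26 mm diameter at the end of its arm and no crossbar: 0 = folded down. It stands to the left or the right of the T-rest and stays folded.

How it is judged:
By the outcome, as a careful person would: the job done as asked, in the order asked, and still so for the second after the job is handed in, with the robot touching nothing.
It also fails if it takes over 32 s, if anything falls off the work surface, if the arm or the gripper's body presses on something with over 40 N, if the wrist force passes 120 N, or if a joint passes its speed limit or range.

### The arm

A 6-joint arm with a two-finger parallel gripper is mounted at the origin on a cart in front of the work surface, level with it; the furniture and walls round the work are solid. World frame = base frame: x ahead of the robot, y to its left, z up, the work surface at z = 0. Lengths are in m, angles in rad, forces in N, time in s.
With the tool pointing down it reaches from about 0.375 to 0.925 m from the base axis. Payload 5.7 kg.
Tool frame: the origin (TCP) lies at the very end of the fingers, on their centre line; the grasp point (between the pads) lies 19 mm behind it (manip.tcp_to_grasp is the distance from the TCP to the grasp point, in m); z points along the fingers, y is the line along which they close (so a half turn about z gives the same grasp; the last joint's range is limited). The gripper opens to 85 mm and grips with 20 to 120 N. Pads are 22 mm wide; open, the fingers measure 114 mm over their backs; the gripper's body (76 mm by 85 mm) begins 54 mm behind the grasp point. The pads swing forward as they close: fully open they stand 13 mm farther back than shut.
Start: joints at [-1.248, 0.359, 1.51, -0, 1.272, -0.115], TCP at [0.254, -0.543, 0.231] pointing down, gripper open.
Joint ranges: [-2.97, 2.97], [-1.01, 2.36], [0.21, 2.38], [-0.96, 4.11], [0.2, 2.71], [-2.98, 2.98]. Speed limits (rad/s): [2.39, 2.39, 3.14, 3.14, 3.14, 3.14].

### API

Orientations are given as [roll, pitch, yaw] about the fixed x, y, z axes, in that order (R = Rz(yaw) Ry(pitch) Rx(roll)).
In Python, from plant import sense, optics, order, manip gives the robot as it stands.
- The arm moves only by the tool servo_tool, never from a script. Its argument "series" is text: rows parted by semicolons, each of 7 numbers parted by spaces: the turn, a rotation vector about the tool's x, y, z in units of 6 degrees (1.0 is 6 degrees), then the shift along the tool's x, y, z in units of 25 mm (1.0 is 25 mm), then the finger opening in mm, from 0 to 85.4. A call has 1 to 8 rows; each row shifts and turns the commanded pose from where the row before left it, along the tool's axes as they then stand; what a row does not reach is not made up. A row lasts 1/12 s, in which the tool goes at most 41.7 mm and 7.16 degrees, less where a joint would pass 70% of its speed; a pose out of reach is approached as far as the arm can. A call is refused whole if a number of a shift passes 1 or a number of a turn 1, either way. A call with a gripper value outside its range is refused whole. The fingers move at their own pace and stop on an object; "force" is the grip in N (left out, the last holds). Time passes only in rows, so rows that do not move let the fingers close. It gives the time, the measured TCP pose, the force, the opening and the grip force at its end, in the units of the state.
- sense(): the state, without advancing time (a new reading comes with each control period).
- optics.get_image(name): name is "scene" or "top"; returns the picture (420x560x3 uint8, red, green, blue); there is no depth.
- optics.camera_model(name): a dict with "fovy" (degrees; the focal length in pixels is half the picture's height over the tangent of half this angle, whatever the lens; pixels are square), "cx", "cy" (the principal point, pixels), "k1" (the pictures are not rectified: a ray, as slopes to the right and down, at radius r is drawn at 1 + k1 r^2 times it, then the intrinsics apply), "R" (3x3) and "t" (3): a world point X has camera coordinates R X + t. Camera axes: x right, y down, z forward; pixel columns grow to the right and rows downward; lengths in m; the calibration is good to about 2 mm. A picture is of the moment at which its call begins. camera_model takes no time and is no camera call.
- order.job_done(): hands the job in; it is judged then, once.
The state is a dict: "time_s": time; "q": joint angles; "dq": joint speeds; "tau": joint torques, N m; "tcp_pos": TCP position; "ee_rot": TCP orientation; "ft_force": force on the tool from outside, world axes, zero at the start; "moment": the same for the moment, N m; "gripper_width": opening from 0.0 (shut) to 1.0 (fully open); "grip_force": force on a finger pad.
Only numpy, scipy, OpenCV 4.12 (cv2) and the standard library are available. Lean on these libraries where they do the work, as an engineer would, in place of code of your own. Each camera call takes 0.05 s, during which the arm holds its last target. There are 200 camera calls.

## Working session

There is one attempt and no reset: what is moved stays moved. The work goes in short steps, Python scripts to look and compute and a tool call to move; the robot and the scene stay as the last step left them, time stands still between calls to the robot, and variables do not carry over. Pictures are saved under pics/ and viewed, at most 10 in all, crops included, and the job is handed in when it is done.

Besides the shell and the picture viewer there is one more tool, called after "Call:" as name(argument=value, ...), one argument or row to a line, values as JSON. servo_tool: Moves the arm, as the interface text tells. Its arguments: {"type":"object","properties":{"series":{"type":"string"},"force":{"type":"number"}},"required":["series"]}

```bash
mkdir -p pics; python3 - <<'E'
from plant import sense, optics, order, manip
import cv2
for n in ("scene","top"):
    cv2.imwrite(f"pics/{n}0.png", cv2.resize(optics.get_image(n)[:,:,::-1],(784,588)))
    print(optics.camera_model(n))
s=sense();print(s)
E
```

```text
{'fovy': 51.01338512565321, 'cx': 280.9504812961527, 'cy': 207.75192806717914, 'k1': -0.12064932798751297, 'R': array([[-0.74277387, -0.66919847,  0.02145672],
       [-0.38123626,  0.39637243, -0.83519328],
       [ 0.55040521, -0.62853982, -0.5495378 ]]), 't': array([0.36037026, 0.34203148, 0.51685909])}
{'fovy': 55.31476194388802, 'cx': 285.5845427295289, 'cy': 207.28278838689215, 'k1': -0.015842137748619037, 'R': array([[ 0.02288124, -0.99965351, -0.01301218],
       [-0.99772607, -0.0220079 , -0.06370506],
       [ 0.06339661,  0.01444024, -0.99788394]]), 't': array([-0.0890715 ,  0.55366933,  0.9132196 ])}
{'time_s': 0.1, 'q': array([-1.24809250e+00,  3.59444737e-01,  1.51128160e+00,  1.28943569e-05,
        1.27252690e+00, -1.15058140e-01]), 'dq': array([ 0.00106847, -0.00015909, -0.00306843, -0.00091646, -0.00052278,
        0.00143578]), 'tau': array([-2.72594170e-04, -5.28650022e+01, -2.79349315e+01, -3.04091764e-04,
        4.97822621e-03,  2.07670996e-05]), 'tcp_pos': array([ 0.25417814, -0.54284412,  0.23054687]), 'ee_rot': array([-3.13994447e+00, -2.02879384e-04,  4.37758002e-01]), 'ft_force': array([-0.19267063, -0.32541319,  0.58572597]), 'moment': array([-0.02116814,  0.00169449, -0.01472793]), 'grip_force': 0.0, 'gripper_width': 1.0020374174321958}
```

View pics/top0.png

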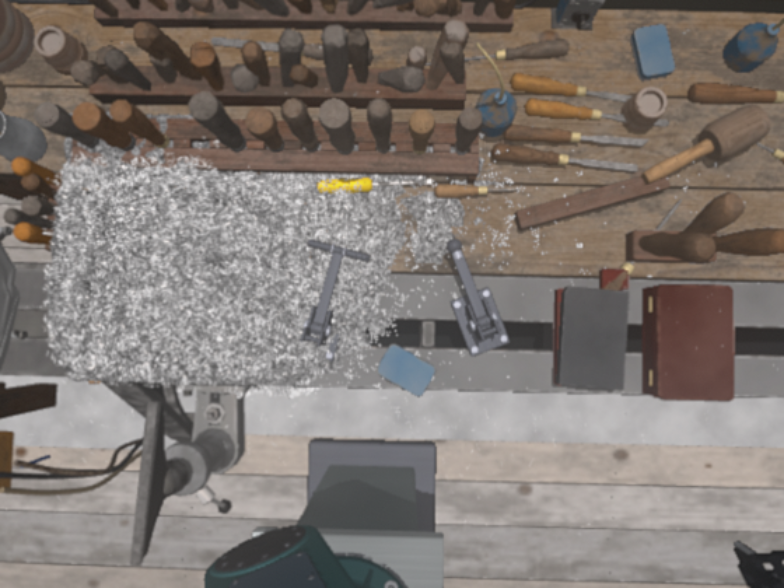

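View pics/scene0.png

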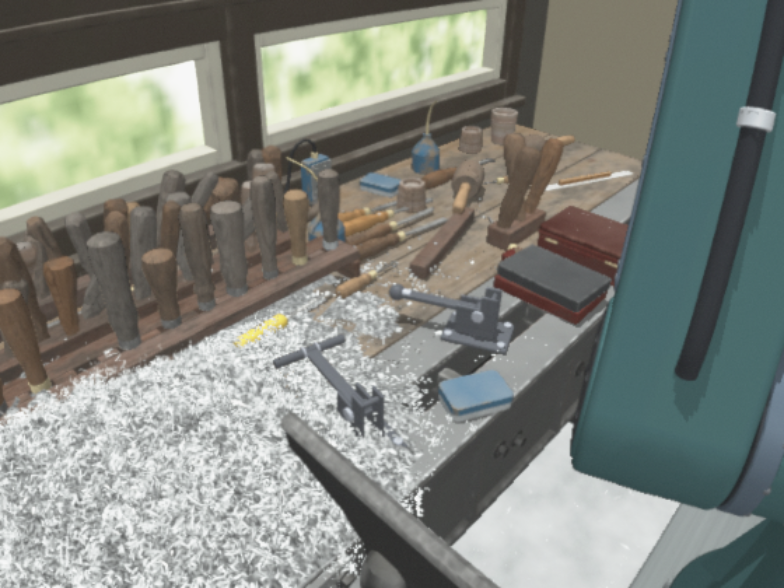

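The top view shows the T-rest on the left, with crossbar ends at about (310,243) and (367,258) and its pivot at about (319,325) in the enlarged picture. The ball rest is to its right, with the ball at (455,245). In the scene view the crossbar runs from (277,361) to (342,340).

```bash
cat > h.py <<'E'
import numpy as np, cv2
from plant import sense, optics, order, manip
def ray(n,px):
    m=optics.camera_model(n); f=210/np.tan(np.radians(m["fovy"]/2))
    K=np.array([[f,0,m["cx"]],[0,f,m["cy"]],[0,0,1]])
    p=cv2.undistortPoints(np.array([[px]],float),K,np.array([m["k1"],0,0,0,0]))[0,0]
    return -m["R"].T@m["t"], m["R"].T@np.array([p[0],p[1],1])
def plane(n,px,z):
    c,d=ray(n,px); return c+d*(z-c[2])/d[2]
E
python3 - <<'E'
from h import *
s=1/1.4
for n,z,px in [("top",.045,(310,243)),("top",.045,(367,258)),("top",.045,(339,250)),("top",.06,(319,322)),("top",.045,(455,245)),("scene",.045,(277,361)),("scene",.045,(342,340)),("scene",.045,(313,349))]:
    print(n,px,plane(n,np.array(px)*s,z).round(4))
# crossbar crop for finer ends
im=optics.get_image("top")[150:270,190:310,::-1]
cv2.imwrite("pics/crop.png",cv2.resize(im,(600,600),interpolation=cv2.INTER_CUBIC))
E
```

```text
top (310, 243) [0.6272 0.0703 0.045 ]
top (367, 258) [ 0.6047 -0.0228  0.045 ]
top (339, 250) [0.6168 0.0229 0.045 ]
top (319, 322) [0.4997 0.0492 0.06  ]
top (455, 245) [ 0.6288 -0.1644  0.045 ]
scene (277, 361) [0.6294 0.0673 0.045 ]
scene (342, 340) [ 0.6003 -0.0221  0.045 ]
scene (313, 349) [0.6142 0.0182 0.045 ]
```

View pics/crop.png

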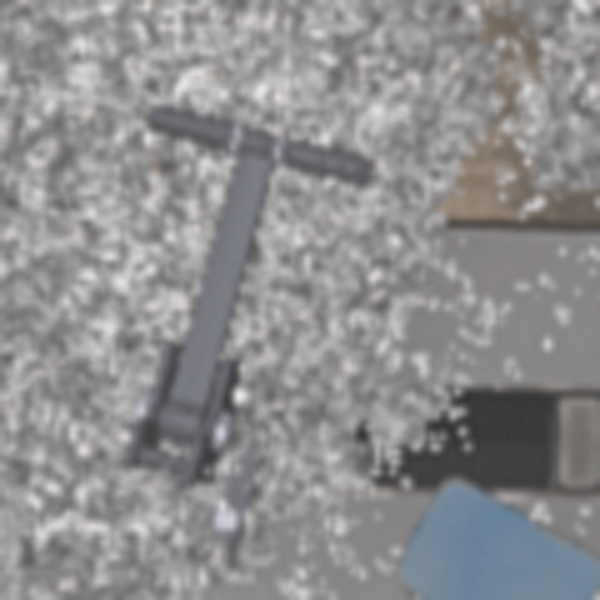

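The pivot comes out near (0.489, 0.051), the crossbar centre near (0.616, 0.022) and the arm heading about -12.7°. I'll grip the left free part of the crossbar from above with yaw 77.3°, then carry it round the arc with the tool kept pointing down.

Call:
servo_tool(
  series="0 0 -1 0 0 -0.2 60;0 0 -1 0 0 -0.2 60;0 0 -1 0 0 -0.2 60;0 0 -1 0 0 -0.2 60;0 0 -1 0 0 0 60;0 0 -1 0 0 0 60;0 0 -1 0 0 0 60;0 0 -1 0 0 0 60",
  force=40,
)

```text
time_s: 0.82
tcp_pos: [0.2542, -0.5431, 0.2509]
ee_rot: [-3.141, -0.001, 1.281]
ft_force: [0.1, 1.1, 0.1]
gripper_width: 0.7
grip_force: 0.0
```

Call:
servo_tool(
  series="0 0 -0.72 1 0.35 0 60;0 0 0 1 0.35 0 60;0 0 0 1 0.35 0 60;0 0 0 1 0.35 0 60;0 0 0 1 0.35 0 60;0 0 0 1 0.35 0 60;0 0 0 1 0.35 0 60;0 0 0 1 0.35 0 60",
)

```text
time_s: 1.48
tcp_pos: [0.3683, -0.3632, 0.2511]
ee_rot: [-3.141, -0.0, 1.351]
ft_force: [0.4, -1.4, -0.5]
gripper_width: 0.7
grip_force: 0.0
```

Call:
servo_tool(
  series="0 0 0 1 0.35 0 60;0 0 0 1 0.35 0 60;0 0 0 1 0.35 0 60;0 0 0 1 0.35 0 60;0 0 0 1 0.35 0 60;0 0 0 1 0.35 0 60;0 0 0 1 0.35 0 60;0 0 0 1 0.35 0 60",
)

```text
time_s: 2.15
tcp_pos: [0.4802, -0.1834, 0.2511]
ee_rot: [-3.141, -0.0, 1.351]
ft_force: [0.4, -0.8, -0.6]
gripper_width: 0.703
grip_force: 0.0
```

Call:
servo_tool(
  series="0 0 0 1 0.35 0 60;0 0 0 1 0.35 0 60;0 0 0 1 0.35 0 60;0 0 0 1 0.35 0 60;0 0 0 1 0.35 0 60;0 0 0 1 0.35 0 60;0 0 0 1 0.35 0 60;0 0 0 1 0.35 0 60",
)

```text
time_s: 2.82
tcp_pos: [0.5921, -0.0035, 0.251]
ee_rot: [-3.141, 0.0, 1.351]
ft_force: [-0.5, -0.6, -0.5]
gripper_width: 0.703
grip_force: 0.0
```

Call:
servo_tool(
  series="0 0 0 1 0.3 0 60;0 0 0 1 0.3 0 60;0 0 0 0 0 0 60;0 0 0 0 0 0 60",
)

```text
time_s: 3.15
tcp_pos: [0.6174, 0.0419, 0.2507]
ee_rot: [-3.141, 0.0, 1.353]
ft_force: [-0.5, -0.2, -0.1]
gripper_width: 0.699
grip_force: 0.0
```

Call:
servo_tool(
  series="0 0 0 0.4 0.12 1 60;0 0 0 0 0 1 60;0 0 0 0 0 1 60;0 0 0 0 0 1 60;0 0 0 0 0 1 60;0 0 0 0 0 1 60;0 0 0 0 0 0.4 60;0 0 0 0 0 0 60",
)

```text
time_s: 3.82
tcp_pos: [0.6197, 0.049, 0.0886]
ee_rot: [-3.136, 0.001, 1.35]
ft_force: [-1.0, 0.6, -0.2]
gripper_width: 0.703
grip_force: 0.0
```

```bash
python3 - <<'E'
from h import *
a=cv2.resize(optics.get_image("top")[130:290,180:360,::-1],(400,356));b=cv2.resize(optics.get_image("scene")[150:330,160:360,::-1],(396,356))
cv2.imwrite("pics/c1.png",np.hstack([a,b]))
E
```

```text
(no output)
```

View pics/c1.png

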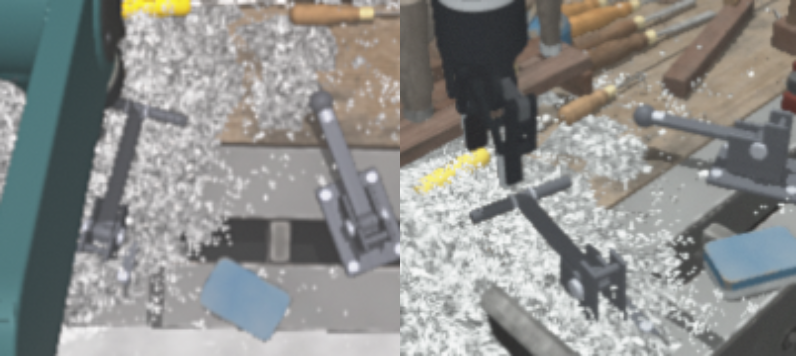

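The gripper is above the left half of the crossbar: the near fingertip at (513,180) in the right half straddles the bar's left part. I'll descend and close.

Call:
servo_tool(
  series="0 0 0 0 0.1 0.7 60;0 0 0 0 0 0.7 60;0 0 0 0 0 0.7 60;0 0 0 0 0 0.45 60;0 0 0 0 0 0 60",
)

```text
time_s: 4.33
tcp_pos: [0.6243, 0.0492, 0.0268]
ee_rot: [-3.14, 0.0, 1.351]
ft_force: [-0.9, -0.5, 0.0]
gripper_width: 0.707
grip_force: 0.0
```

Call:
servo_tool(
  series="0 0 0 0 0 0 40;0 0 0 0 0 0 25;0 0 0 0 0 0 15;0 0 0 0 0 0 5;0 0 0 0 0 0 5;0 0 0 0 0 0 5;0 0 0 0 0 0 5",
  force=30,
)

```text
time_s: 4.92
tcp_pos: [0.6233, 0.0499, 0.0287]
ee_rot: [-3.139, -0.0, 1.351]
ft_force: [-5.6, 1.0, 8.0]
gripper_width: 0.153
grip_force: 29.2
```

```bash
python3 - <<'E'
from h import *
s=sense();print(s["gripper_width"],s["grip_force"],s["tcp_pos"],s["ft_force"])
a=cv2.resize(optics.get_image("top")[130:290,180:360,::-1],(400,356));b=cv2.resize(optics.get_image("scene")[150:330,160:360,::-1],(396,356))
cv2.imwrite("pics/c2.png",np.hstack([a,b]))
E
```

```text
0.15264758359061487 29.193413257598877 [0.62325929 0.04985774 0.02867278] [-5.58910149  0.99863291  7.97409463]
```

View pics/c2.png

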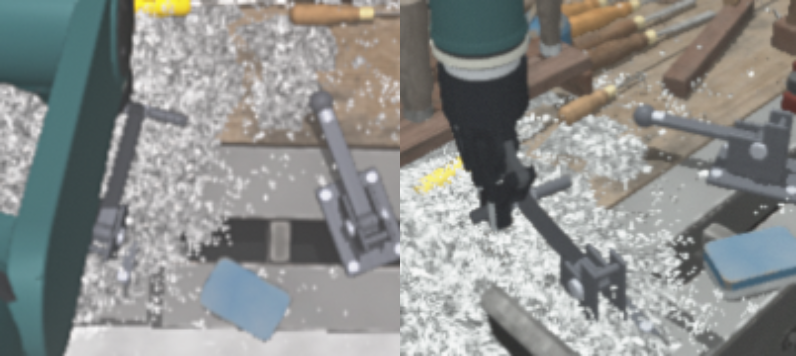

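The gripper stopped at 13 mm on the bar with 29 N of grip, so the left half is held. Next is the arc.

Call:
servo_tool(
  series="0 0 0 0 -0.05 -0.72 5;0 0 0 0 -0.15 -0.71 5;0 0 0 0 -0.25 -0.68 5;0 0 0 0 -0.34 -0.64 5;0 0 0 0 0 0 5",
  force=25,
)

```text
time_s: 5.43
tcp_pos: [0.6053, 0.0542, 0.0991]
ee_rot: [3.14, -0.001, 1.351]
ft_force: [-0.7, 0.4, -3.7]
gripper_width: 0.154
grip_force: 26.3
```

Call:
servo_tool(
  series="0 0 0 0 -0.43 -0.59 5;0 0 0 0 -0.5 -0.52 5;0 0 0 0 -0.57 -0.45 5;0 0 0 0 -0.63 -0.36 5;0 0 0 0 0 0 5",
)

```text
time_s: 5.85
tcp_pos: [0.5584, 0.0656, 0.1488]
ee_rot: [3.129, -0.003, 1.351]
ft_force: [6.5, -0.5, 8.8]
gripper_width: 0.151
grip_force: 25.7
```

```bash
python3 - <<'E'
from h import *
b=cv2.resize(optics.get_image("scene")[100:330,130:360,::-1],(500,500))
cv2.imwrite("pics/c3.png",b)
E
```

```text
(no output)
```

View pics/c3.png

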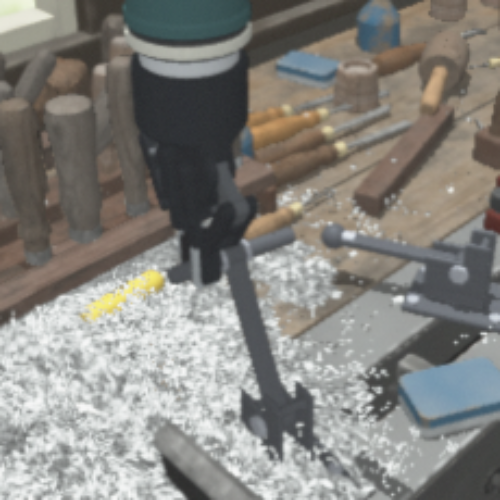

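The arm is held at about 64° (crossbar at about (240,245)) with moderate forces. Continuing over the top.

Call:
servo_tool(
  series="0 0 0 0 -0.67 -0.3 5;0 0 0 0 -0.7 -0.22 5;0 0 0 0 -0.72 -0.1 5;0 0 0 0 0 0 5",
)

```text
time_s: 6.23
tcp_pos: [0.5037, 0.0784, 0.1625]
ee_rot: [3.136, -0.004, 1.35]
ft_force: [2.6, 3.8, 9.3]
gripper_width: 0.152
grip_force: 27.2
```

Call:
servo_tool(
  series="0 0 0 0 -0.72 0.03 5;0 0 0 0 -0.71 0.13 5;0 0 0 0 0 0 5;0 0 0 0 0 0 5",
)

```text
time_s: 6.57
tcp_pos: [0.4688, 0.0866, 0.1577]
ee_rot: [3.139, -0.005, 1.35]
ft_force: [-2.1, 8.0, 15.8]
gripper_width: 0.148
grip_force: 28.7
```

Call:
servo_tool(
  series="0 0 0 0 -0.3 -0.05 5;0 0 0 0 0 0 5;0 0 0 0 0 0 5",
)

```text
time_s: 6.82
tcp_pos: [0.4611, 0.0878, 0.1569]
ee_rot: [3.141, -0.004, 1.35]
ft_force: [3.1, 7.1, -3.5]
gripper_width: 0.149
grip_force: 27.0
```

Call:
servo_tool(
  series="0 0 0 0 0 0 25;0 0 0 0 0 0 35;0 0 0 0 0 0 60;0 0 0 0 0 0 70;0 0 0 0 0 0 70;0 0 0 0 0 0 70;0 0 0 0 0 0 70",
)

```text
time_s: 7.4
tcp_pos: [0.4605, 0.086, 0.1571]
ee_rot: [3.142, -0.0, 1.351]
ft_force: [1.2, 0.0, 0.3]
gripper_width: 0.817
grip_force: 0.0
```

Call:
servo_tool(
  series="0 0 0 0 0 -0.4 70;0 0 0 0 0 -0.6 70;0 0 0 0 0 -0.8 70;0 0 0 0 0 -0.8 70;0 0 0 0 0 -0.8 70;0 0 0 0 0 -0.8 70;0 0 0 0 0 0 70",
)

```text
time_s: 7.98
tcp_pos: [0.4629, 0.0862, 0.2659]
ee_rot: [3.135, -0.002, 1.351]
ft_force: [1.0, 0.5, 0.5]
gripper_width: 0.819
grip_force: 0.0
```

```bash
python3 - <<'E'
from h import *
b=cv2.resize(optics.get_image("scene")[80:330,110:360,::-1],(560,560))
cv2.imwrite("pics/c4.png",b)
E
```

```text
(no output)
```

View pics/c4.png

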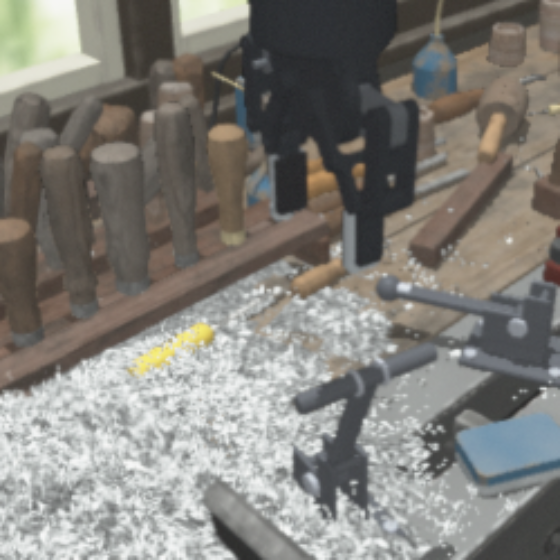

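The crossbar is clear of the gripper and leaning back towards the robot, with its centre at about (367,375). The ball rest is still folded. I'll check the lean numerically, and hand in if it matches.

```bash
python3 - <<'E'
from h import *
c,d=ray("scene",(110+367/2.24,80+375/2.24))
u=np.array([.976,-.22,0]);P=np.array([.489,.0506,.045])
best=min(range(0,150),key=lambda a:np.linalg.norm(np.cross(P+.13*(np.cos(np.radians(a))*u+np.array([0,0,np.sin(np.radians(a))]))-c,d))) 
print("angle",best)
if 104<=best<=118: print(order.job_done())
E
```

```text
angle 109
the job is handed in; nothing more can be done
None
```

The T-rest's arm leans back on its stop at about 109° as measured from the camera (the stop is at 110°) and stands there with the gripper clear; the ball rest is still folded, and the job was handed in at about 8 s.

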